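# Clip a channel cover onto a trough planter and keep it pressed

## Task

Clip the loose terracotta cover, right way up, into the open channel of the dark trough planter: set its legs on the spring lips to the right of the cover already fitted there, slide it along until you feel it butt against that cover, and only then press it straight down until the lips snap and it lies flush beside its neighbour. Finish while still pressing the cover down firmly with the gripper - do not let go - and leave the pots and other things on the bench where they are.

Things in the scene. Friction and masses are not known exactly. Their poses are not given: they have to be found in the camera images.
- cover: Loose terracotta clip cover, ~0.12 kg. Plate 76(x) x 88(y) x 5 mm, top 33 mm above origin; on it a grip rib 40(x) x 14(y) mm, 33-53 mm up. Two legs along y, 90 mm long (1 mm past the plate each end; leg ends touch first when covers butt), 28 high; outer faces slant from x=+-23 at the foot to barbs at +-30, 16 mm up. Same turned half round. Origin: centre under the legs, y along them, z up.
- fitted: Identical cover already clipped home in the channel, fixed, its place along the channel unknown. Same shape, origin and axes as the loose one; y runs along the channel, +y to its left end; origin 82 mm above the bench. The loose cover is home when its origin is 90 mm from this one towards -y, at the same height, parallel.
- trough: Dark brown trough planter, fixed, 190(x) x 360(y) x 110 mm high, rim 8 mm wider all round. Flat top (deck) at 110 mm. The cover channel runs along y, centred at x = -35 mm, 62 wide, 336 long, 44 mm deep; towards +x an open planting bed 30 mm deep. Origin: centre of the underside.
- channel (a point): Centre of the channel mouth at deck height; axes as the trough. White 6 mm spring bars (lips) run along both sides, 8 mm below the deck, 52 mm free between. A cover set in rides on them with its plate 14 mm above the deck and slides along easily. Pressed, it resists up to 6-14 N over the next 10 mm, then the lips snap over the barbs and draw it down: the push drops, even reverses, till the plate is on the deck.
- deck: The two fixed strips of the trough's flat top on either side of the channel, on which a cover's plate lands and against which it is pressed at the end; top 110 mm above the bench. Origin and axes as the trough's.
- seedpot_a: Bystander: small terracotta pot, 44 mm across, 45 mm high, standing in the planting bed, its top 15 mm above the deck. Origin: centre of its underside.
- seedpot_b: Bystander: another such small pot in the planting bed.
- pot: Bystander: terracotta pot, 90 mm across, 85 mm high, behind the loose cover. Origin: centre of its underside.
- bowl: Bystander: dark brown bowl, 130 mm across, 45 mm high, on the right. Origin: centre of its underside.
- saucer: Bystander: flat terracotta saucer, 110 mm across, 20 mm high, on the right. Origin: centre of its underside.
- brush: Bystander: hand brush lying on the left, its handle along its x axis.
- mister: Bystander: green bottle with a black cap, 68 mm across, 190 mm high, on the left. Origin: centre of its underside.
There are look-alikes about, which are no part of the job. Leave any pink look-alike of the cover alone.

How it is judged:
By the outcome, as a careful person would: the job done as asked, in the order asked, and still so for the second after the job is handed in, while the arm keeps its last pose, push and grip.
It also fails if it takes over 45 s, if anything falls off the work surface, if the arm or the gripper's body presses on something with over 40 N, if the wrist force passes 120 N, or if a joint passes its speed limit or range.

## Robot

A 6-joint arm with a two-finger parallel gripper is mounted at the origin on the work surface. World frame = base frame: x ahead of the robot, y to its left, z up, the work surface at z = 0. Lengths are in m, angles in rad, forces in N, time in s.
With the tool pointing down it reaches from about 0.3 to 0.875 m from the base axis. Payload 6.4 kg.
Tool frame: the origin (TCP) lies between the finger pads; the fingertips stand 19 mm ahead of it and the grasp point (between the pads) is the TCP (ctrl.tips_ahead is the z of the fingertips in the tool frame, in m); z points along the fingers, y is the line along which they close (so a half turn about z gives the same grasp; the last joint's range is limited). The gripper opens to 85 mm and grips with 20 to 120 N. Pads are 22 mm wide; open, the fingers measure 114 mm over their backs; the gripper's body (76 mm by 85 mm) begins 54 mm behind the grasp point. The pads swing forward as they close: fully open they stand 13 mm farther back than shut.
Start: joints at [-1.431, 0.181, 1.607, -0, 1.354, -0.206], TCP at [0.195, -0.541, 0.25] pointing down, gripper open.
Joint ranges: [-2.99, 2.99], [-0.89, 2.07], [0.3, 2.58], [-1.14, 4.28], [0, 2.63], [-3.12, 3.12]. Speed limits (rad/s): [2.57, 2.57, 3.01, 3.14, 3.14, 3.14].

## Interface

Orientations are given as a unit quaternion [w, x, y, z].
In Python, from bench import readout, vision, ctrl gives the robot as it stands.
- The arm moves only by the tool play_rows, never from a script. Its arguments are lists of equal length, an entry for each row: "xyz": the shift along the tool's x, y, z in mm, a list of three; "rot": the turn, a rotation vector about the tool's x, y, z in rad, a list of three; "grip": the opening, from 0 (shut) to 1 (fully open). In form: {"xyz": [[x, y, z], ...], "rot": [[rx, ry, rz], ...], "grip": [grip, ...]}. A call has exactly 10 rows; each row is the pose to reach, as a shift and turn from the pose commanded when the call began, along the tool's axes at that moment; what a row does not reach only later rows make up. A row lasts 1/8 s, in which the tool goes at most 62.5 mm and 10.7 degrees, less where a joint would pass 70% of its speed; a pose out of reach is approached as far as the arm can. A call with a gripper value outside its range is refused whole. The fingers move at their own pace and stop on an object; the grip force is fixed at half the most. Time passes only in rows, so rows that repeat a pose let the fingers close, or fill a call up. It gives the time, the measured TCP pose, the force, the opening and the grip force at its end, in the units of the state.
- readout.get_obs(): the state, without advancing time (a new reading comes with each control period).
- vision.camera(name): name is "side" or "top" or "wrist"; returns a dict with "color" (420x560x3 uint8, red, green, blue), "depth" (420x560 float32, m along the optical axis (not along the pixel's ray), 0 where there is no reading), "camera_matrix" (3x3 intrinsics, pixels), "k1" (the pictures are not rectified: a ray, as slopes to the right and down, at radius r is drawn at 1 + k1 r^2 times it, then the intrinsics apply), "extrinsics" (4x4, takes a point from camera to world coordinates); the wrist camera has in their place "hand_eye" (4x4, takes a point from camera to tool coordinates, whose origin is the TCP and whose axes are the flange's). Camera axes: x right, y down, z forward; pixel columns grow to the right and rows downward; lengths in m; the calibration is good to about 2 mm. A picture is of the moment at which its call begins: read the wrist's pose just before it.
- ctrl.hand_in(): hands the job in; it is judged then, once.
The state is a dict: "time_s": time; "q": joint angles; "dq": joint speeds; "joint_efforts": joint torques, N m; "eef_pos": TCP position; "eef_rot": TCP orientation; "wrist_force": force on the tool from outside, world axes, zero at the start; "torque": the same for the moment, N m; "opening": opening from 0.0 (shut) to 1.0 (fully open); "grasp_force": force on a finger pad.
Only numpy, scipy, OpenCV 4.12 (cv2) and the standard library are available. Lean on these libraries where they do the work, as an engineer would, in place of code of your own. Each camera call takes 0.05 s, during which the arm holds its last target. There are 200 camera calls.

## Working session

There is one attempt and no reset: what is moved stays moved. The work goes in short steps, Python scripts to look and compute and a tool call to move; the robot and the scene stay as the last step left them, time stands still between calls to the robot, and variables do not carry over. Pictures are saved under pics/ and viewed, at most 10 in all, crops included, and the job is handed in when it is done.

Besides the shell and the picture viewer there is one more tool, called after ">>>" as name(argument=value, ...) on one line, values as JSON. play_rows: Moves the arm, as the interface text tells. Its arguments: {"type":"object","properties":{"xyz":{"type":"array","items":{"type":"array","items":{"type":"number"}}},"rot":{"type":"array","items":{"type":"array","items":{"type":"number"}}},"grip":{"type":"array","items":{"type":"number"}}},"required":["xyz","rot","grip"]}

```bash
mkdir -p pics; ls; cat > h.py <<'E'
import numpy as np, cv2, pickle
from bench import readout, vision, ctrl
from scipy.spatial.transform import Rotation as R
def T():
    o=readout.get_obs(); M=np.eye(4); q=o['eef_rot']
    M[:3,:3]=R.from_quat([q[1],q[2],q[3],q[0]]).as_matrix(); M[:3,3]=o['eef_pos']; return M,o
def cam(n):
    M,o=T(); c=vision.camera(n); c['M']=c['extrinsics'] if 'extrinsics' in c and n!='wrist' else M@np.array(c['hand_eye'])
    pickle.dump(c,open(f'{n}.pkl','wb')); return c
def rays(c,uv):
    K=np.array(c['camera_matrix']); k=c['k1']
    uv=np.atleast_2d(np.float64(uv))[:,None]
    r=cv2.undistortPoints(uv,K,np.array([k,0,0,0.]))[:,0]
    return np.c_[r,np.ones(len(r))]
def onplane(c,uv,z):
    d=rays(c,uv)@c['M'][:3,:3].T; o=c['M'][:3,3]
    return o+d*((z-o[2])/d[:,2])[:,None]
def cloud(c):
    h,w=c['depth'].shape; v,u=np.mgrid[:h,:w]
    r=rays(c,np.c_[u.ravel(),v.ravel()])*c['depth'].reshape(-1,1)
    return (r@c['M'][:3,:3].T+c['M'][:3,3]).reshape(h,w,3)
def save(c,n): cv2.imwrite(f'pics/{n}.png',c['color'][:,:,::-1])
E
python3 - <<'E'
from h import *
for n in ('top','side'):
    c=cam(n); save(c,n+'0'); print(n,np.round(c['M'],3).tolist(),c['k1'])
o=readout.get_obs(); print(o['eef_rot'],o['time_s'],o['wrist_force'],ctrl.tips_ahead)
E
```

```text
pics
top [[0.029, -0.989, 0.142, 0.265], [-1.0, -0.029, -0.002, -0.004], [0.006, -0.142, -0.99, 1.663], [0.0, 0.0, 0.0, 1.0]] -0.15083356316250454
side [[-0.956, -0.189, 0.225, 0.143], [-0.293, 0.663, -0.689, 1.088], [-0.018, -0.725, -0.689, 1.191], [0.0, 0.0, 0.0, 1.0]] -0.04856416112252242
[-8.15302044e-04  9.85088120e-01  1.72048626e-01  2.41771254e-05] 0.1 [ 0.13601674 -0.19977849 -0.28465205] 0.019
```

View pics/top0.png

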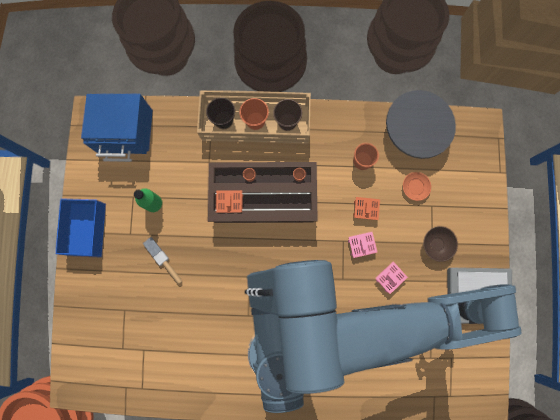

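View pics/side0.png

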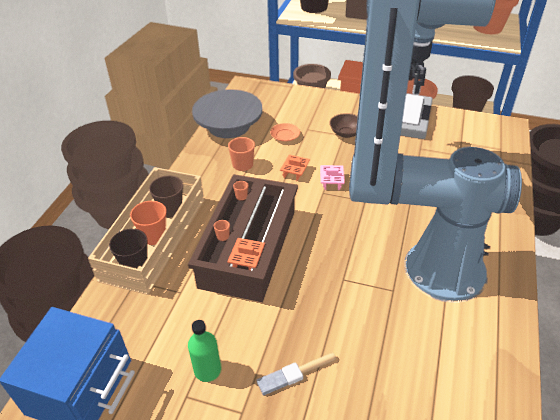

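Top view: the trough is at about (262,192), with the fitted cover at its left end (229,202). The loose terracotta cover is at (367,209), and the pink look-alikes are at (362,245) and (391,278).

```bash
python3 - <<'E'
from h import *
c=pickle.load(open('top.pkl','rb')); P=cloud(c)
hsv=cv2.cvtColor(c['color'],cv2.COLOR_RGB2HSV)
for n,(u0,u1,v0,v1) in dict(loose=(345,390,190,228),fit=(212,246,186,217)).items():
    sub=hsv[v0:v1,u0:u1]; m=((sub[...,0]<9)|(sub[...,0]>174))&(sub[...,1]>150)&(sub[...,2]>110)
    p=P[v0:v1,u0:u1][m]; print(n,m.sum(),np.percentile(p[:,2],[5,25,50,75,95]).round(3))
    zt=np.percentile(p[:,2],60)
    v,u=np.nonzero(m); 
    for z in ((.033,) if n=='loose' else (.115,)):
        w=onplane(c,np.c_[u+u0,v+v0],z)[:,:2]; r=cv2.minAreaRect((w*1000).astype(np.float32)); print(z,r)
# trough lips: bright white pixels in trough; trough outline
sub=(slice(155,230),slice(200,325))
p=P[sub]; q=hsv[sub]; m=(p[...,2]>.100)&(p[...,2]<.12)&(q[...,2]<110)
v,u=np.nonzero(m); w=onplane(c,np.c_[u+200,v+155],.11)[:,:2]; print('trough',cv2.minAreaRect((w*1000).astype(np.float32)))
m=(q[...,1]<50)&(q[...,2]>130)&(p[...,2]<.15)&(p[...,2]>.06); v,u=np.nonzero(m); w=onplane(c,np.c_[u+200,v+155],.102)
for k in (w[:,0]>np.median(w[:,0]),w[:,0]<=np.median(w[:,0])): print('lip',k.sum(),np.polyfit(w[k,1],w[k,0],1),w[k,1].min(),w[k,1].max())
a=cv2.resize(c['color'][180:260,340:420],(640,640),interpolation=cv2.INTER_CUBIC)
s=pickle.load(open('side.pkl','rb'));b=cv2.resize(s['color'][145:195,270:350],(800,500),interpolation=cv2.INTER_CUBIC)
cv2.imwrite('pics/z.png',b[:,:,::-1])
E
```

```text
loose 274 [0.026 0.03  0.033 0.037 0.055]
0.033 ((527.3018798828125, -293.4701843261719), (85.99518585205078, 73.80337524414062), 86.05265808105469)
fit 89 [0.11  0.113 0.115 0.119 0.132]
0.115 ((524.5494995117188, 191.05322265625), (69.33170318603516, 83.34268188476562), 1.6916202306747437)
trough ((562.7310180664062, 79.23432922363281), (206.36993408203125, 372.273681640625), 1.71172034740448)
lip 85 [0.11446592 0.54704713] -0.08342585875015224 0.2423087508909594
lip 86 [-0.04174728  0.50386322] -0.02855251291043778 0.23920716762397945
```

View pics/z.png

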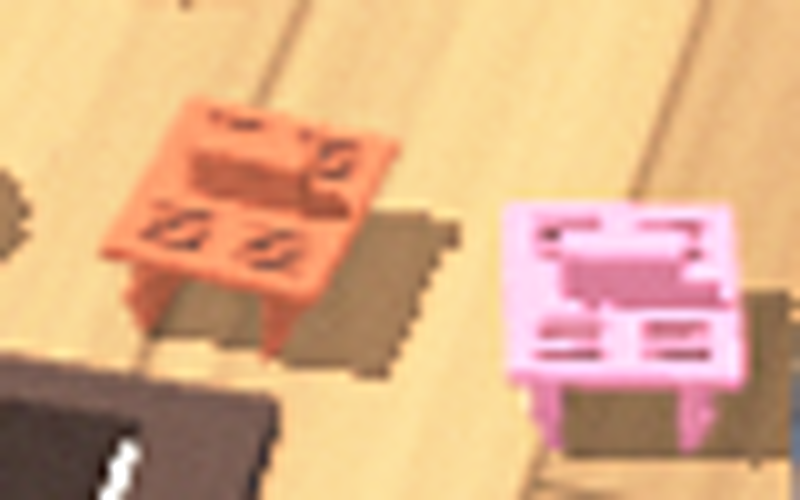

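The side view confirms that the loose cover stands upright, with its rib across the legs. Next I hover above it and look from close by.

```bash
cat >> h.py <<'E'
def go(x,y,z,yaw):
    "shift mm and rotvec in tool axes to bring the tool to xyz (m), tool x at world yaw deg, pointing down"
    M,o=T(); W=R.from_euler('z',yaw,degrees=True)*R.from_euler('x',180,degrees=True)
    print('t',o['time_s'],'shift',(M[:3,:3].T@(np.array([x,y,z])-M[:3,3])*1000).round(1),'rot',(R.from_matrix(M[:3,:3]).inv()*W).as_rotvec().round(4),'F',np.round(o['wrist_force'],1),'op',o['opening'],o['grasp_force'])
E
python3 -c "
from h import *
go(.505,-.293,.2,-4)"
```

```text
t 0.1 shift [ 375.7 -127.6   49.8] rot [-0.0016  0.      0.4156] F [ 0.1 -0.2 -0.3] op 1.0012282828026278 0.0
```

>>> play_rows(xyz=[[20,-7,0],[65,-22,5],[115,-39,10],[165,-56,15],[215,-73,22],[265,-90,30],[310,-105,38],[350,-119,45],[370,-126,49],[376,-128,50]], rot=[[0,0,0.03],[0,0,0.08],[0,0,0.14],[0,0,0.2],[0,0,0.26],[0,0,0.31],[0,0,0.36],[0,0,0.4],[-0.001,0,0.416],[-0.001,0,0.416]], grip=[0.6,0.6,0.6,0.6,0.6,0.6,0.6,0.6,0.6,0.6])

```text
time_s: 1.35
eef_pos: [0.5057, -0.2918, 0.1994]
eef_rot: [-0.0, 0.999, -0.034, -0.001]
wrist_force: [-0.4, -0.5, 0.4]
opening: 0.599
grasp_force: 0.0
```

```bash
python3 - <<'E'
from h import *
c=cam('wrist'); save(c,'w1'); go(.505,-.293,.2,-4); print(np.array(c['hand_eye']).round(3).tolist())
E
```

```text
t 1.4 shift [-0.6  1.  -0.4] rot [0.0001 0.0007 0.0014] F [-0.1 -0.2 -0. ] op 0.6015407161456761 0.0
[[-0.001, -0.952, -0.305, 0.077], [1.0, -0.001, 0.0, 0.001], [-0.001, -0.305, 0.952, -0.123], [0.0, 0.0, 0.0, 1.0]]
```

View pics/w1.png

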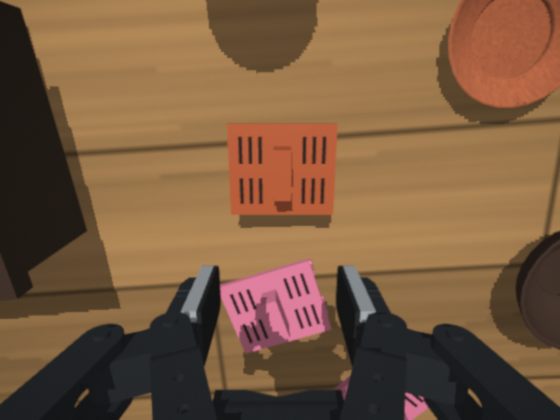

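The wrist view shows the terracotta cover square on at (283,170), with the pink one behind it at (275,305).

```bash
cat >> h.py <<'E'
def plate(c,z,box,extra=None):
    u0,u1,v0,v1=box; hsv=cv2.cvtColor(c['color'],cv2.COLOR_RGB2HSV)[v0:v1,u0:u1]
    m=(((hsv[...,0]<11)|(hsv[...,0]>176))&(hsv[...,1]>160)&(hsv[...,2]>90)).astype(np.uint8)
    cs,_=cv2.findContours(m,cv2.RETR_EXTERNAL,cv2.CHAIN_APPROX_NONE); k=max(cs,key=cv2.contourArea)[:,0]
    w=onplane(c,k+[u0,v0],z)[:,:2]*1000; return cv2.minAreaRect(w.astype(np.float32)),w
E
python3 - <<'E'
from h import *
c=pickle.load(open('wrist.pkl','rb'))
for z in (.033,):
    r,w=plate(c,z,(215,350,110,228)); print(r); print(cv2.boxPoints(r).round(1).tolist())
P=cloud(c); p=P[110:228,215:350].reshape(-1,3); t=p[p[:,2]>.045]; print('rib',len(t),np.median(t,0),t.min(0),t.max(0)); print('plate z',np.median(p[(p[:,2]>.02)&(p[:,2]<.042),2]))
E
```

```text
((525.5657958984375, -297.1383056640625), (87.63556671142578, 75.0666275024414), 86.04926300048828)
[[485.1000061035156, -338.29998779296875], [560.0, -343.3999938964844], [566.0, -256.0], [491.1000061035156, -250.8000030517578]]
rib 990 [ 0.52778884 -0.29759159  0.0518906 ] [ 0.50522676 -0.30499409  0.04701759] [ 0.58305217 -0.28912489  0.32187836]
plate z 0.031893071795455474
```

```bash
python3 -c "
from h import *
go(.5265,-.297,.054,-4)"
```

```text
t 1.4 shift [ 21.2   3.5 145.6] rot [0.0001 0.0007 0.0014] F [-0.1 -0.2 -0. ] op 0.6015407161456761 0.0
```

>>> play_rows(xyz=[[10,2,20],[21,3.5,50],[21,3.5,85],[21,3.5,115],[21,3.5,133],[21,3.5,142],[21,3.5,145],[21,3.5,145],[21,3.5,145],[21,3.5,145]], rot=[[0,0,0],[0,0,0],[0,0,0],[0,0,0],[0,0,0],[0,0,0],[0,0,0],[0,0,0],[0,0,0],[0,0,0]], grip=[0.6,0.6,0.6,0.6,0.6,0.6,0.6,0.0,0.0,0.0])

```text
time_s: 2.65
eef_pos: [0.5267, -0.2987, 0.0565]
eef_rot: [0.001, 0.999, -0.035, 0.001]
wrist_force: [1.3, 0.1, 3.7]
opening: 0.145
grasp_force: 60.7
```

```bash
python3 - <<'E'
from h import *
c=cam('wrist'); save(c,'w2'); go(.5265,-.297,.054,-4)
E
```

```text
t 2.7 shift [-0.3 -1.7  2.5] rot [ 0.0022 -0.0018 -0.0002] F [-0.6  1.   5.9] op 0.14471341111143285 60.87277293205261
```

View pics/w2.png

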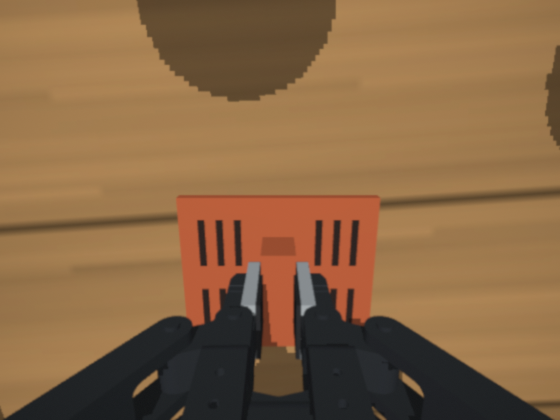

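The rib is gripped between the pads, with the tips resting on the plate. Now I lift and carry it to a viewpoint by the trough.

```bash
python3 -c "
from h import *
go(.455,.13,.27,1.7)"
```

```text
t 2.7 shift [-101.1 -422.2 -214.6] rot [ 0.0023 -0.0017 -0.0997] F [-0.6  1.   5.9] op 0.14471341111143285 60.87277293205261
```

>>> play_rows(xyz=[[0,0,-5],[0,0,-20],[0,0,-50],[0,0,-90],[0,0,-130],[0,0,-165],[0,0,-190],[0,0,-205],[0,0,-213],[0,0,-213]], rot=[[0,0,0],[0,0,0],[0,0,0],[0,0,0],[0,0,0],[0,0,0],[0,0,0],[0,0,0],[0,0,0],[0,0,0]], grip=[0,0,0,0,0,0,0,0,0,0])

```text
time_s: 3.95
eef_pos: [0.5259, -0.2979, 0.2682]
eef_rot: [0.0, 0.999, -0.035, 0.0]
wrist_force: [-0.1, 0.5, -1.8]
opening: 0.144
grasp_force: 60.0
```

>>> play_rows(xyz=[[-5,-20,0],[-17,-70,0],[-30,-125,0],[-44,-182,0],[-58,-240,0],[-71,-297,0],[-83,-350,0],[-94,-393,0],[-100,-417,0],[-101,-422,-2]], rot=[[0,0,-0.01],[0,0,-0.02],[0,0,-0.03],[0,0,-0.04],[0,0,-0.055],[0,0,-0.07],[0,0,-0.085],[0,0,-0.095],[0,0,-0.1],[0,0,-0.1]], grip=[0,0,0,0,0,0,0,0,0,0])

```text
time_s: 5.2
eef_pos: [0.453, 0.132, 0.2688]
eef_rot: [0.0, 1.0, 0.017, -0.001]
wrist_force: [-0.4, 0.4, -1.7]
opening: 0.142
grasp_force: 60.0
```

```bash
python3 - <<'E'
from h import *
c=cam('wrist'); save(c,'w3'); go(.455,.13,.27,1.7)
E
```

```text
t 5.25 shift [ 1.3  1.5 -0.6] rot [0.0007 0.0012 0.0026] F [-0.   0.8 -0.2] op 0.1424272064579174 60.0193977355957
```

View pics/w3.png

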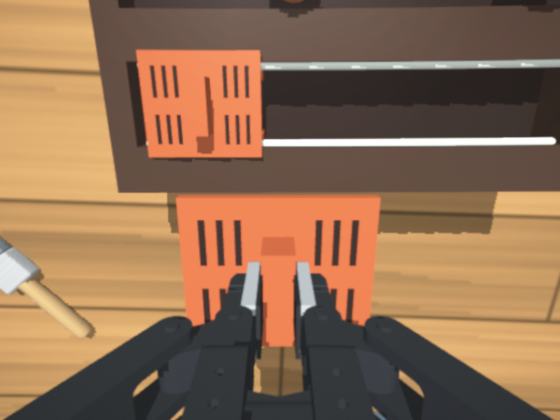

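The view shows the fitted cover at (200,105), lips running right at rows 65 and 142, and the held cover square in the gripper.

```bash
python3 - <<'E'
from h import *
c=pickle.load(open('wrist.pkl','rb'))
r,w=plate(c,.115,(120,275,35,170)); print('fit',r)
# right edge of fitted plate / edges by line fits
e=w[(abs(w[:,1]-w[:,1].min())<6)]
hsv=cv2.cvtColor(c['color'],cv2.COLOR_RGB2HSV)
for v0,v1 in ((55,76),(132,152)):
    m=(hsv[v0:v1,275:545,1]<60)&(hsv[v0:v1,275:545,2]>110); v,u=np.nonzero(m)
    p=onplane(c,np.c_[u+275,v+v0],.103); f=np.polyfit(p[:,1],p[:,0],1); print('lip',len(u),f,np.degrees(-f[0]),'x at y=.1:',np.polyval(f,.1))
# deck front edge of channel, dark boundaries
P=cloud(c); d=P[165:185,150:500].reshape(-1,3); print('deck z',np.median(d[:,2]),'fit plate z',np.median(P[60:150,150:190,2]))
h=P[200:240,190:230,2]; zh=np.median(h); M,o=T(); print('held plate z',zh,'tcp',M[:3,3],'diff',M[2,3]-zh)
for zz in (zh,M[2,3]-.0235):
    r,w=plate(c,zz,(165,395,185,262)); loc=(np.c_[w/1000,np.full(len(w),zz)]-M[:3,3])@M[:3,:3]*1000
    f=loc[loc[:,0]>loc[:,0].max()-2.5]; print('held front edge tool x',np.median(f[:,0]),'slope',np.polyfit(f[:,1],f[:,0],1)[0],'y range',loc[:,1].min(),loc[:,1].max())
E
```

```text
fit ((521.671875, 189.96070861816406), (72.88505554199219, 87.72239685058594), 1.9523502588272095)
lip 2276 [-0.0340519   0.55778527] 1.9510302347204798 x at y=.1: 0.5543800783583759
lip 2420 [-0.03397722  0.50074821] 1.9467513443555282 x at y=.1: 0.49735048726118236
deck z 0.10896210899608255 fit plate z 0.11410698408611883
held plate z 0.24417013557142875 tcp [0.45363173 0.13149637 0.26937832] diff 0.025208184875611106
held front edge tool x 37.17446984854452 slope -3.6188434956995104e-05 y range -43.500800845076725 44.51687447749048
held front edge tool x 37.636187934157014 slope -3.61884349564804e-05 y range -42.99099038690025 44.0041855606106
```

```bash
python3 -c "
from h import *
go(.528,.05,.165,1.95)"
```

```text
t 5.25 shift [ 71.8  83.8 104.3] rot [ 0.0007  0.0012 -0.0017] F [-0.   0.8 -0.2] op 0.1424272064579174 60.0193977355957
```

>>> play_rows(xyz=[[10,12,0],[26,31,5],[44,52,15],[60,70,35],[69,80,60],[72,84,80],[72,84,94],[72,84,101],[72,84,104],[72,84,104]], rot=[[0,0,0],[0,0,0],[0,0,0],[0,0,-0.002],[0,0,-0.002],[0,0,-0.002],[0,0,-0.002],[0,0,-0.002],[0,0,-0.002],[0,0,-0.002]], grip=[0,0,0,0,0,0,0,0,0,0])

```text
time_s: 6.5
eef_pos: [0.5296, 0.0482, 0.1665]
eef_rot: [0.001, 1.0, 0.016, 0.0]
wrist_force: [-0.5, 0.0, -2.1]
opening: 0.144
grasp_force: 60.0
```

```bash
python3 - <<'E'
from h import *
c=cam('wrist'); save(c,'w4'); go(.528,.05,.153,1.95)
E
```

```text
t 6.55 shift [-1.6 -1.8 13.7] rot [ 0.0012 -0.0013 -0.0018] F [ 0.1  0.9 -1.1] op 0.1470852931626714 60.026371479034424
```

View pics/w4.png

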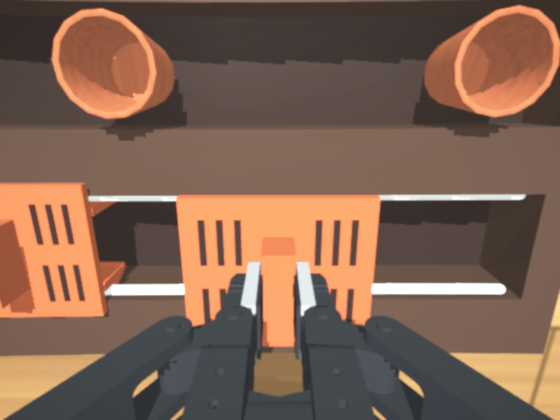

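The cover hovers over the channel, with the fitted one about 45 mm to its left (edge at column 100) and the lips at rows 198 and 289.

```bash
python3 - <<'E'
from h import *
c=pickle.load(open('wrist.pkl','rb')); M,_=T()
hsv=cv2.cvtColor(c['color'],cv2.COLOR_RGB2HSV); s=[]
for v0,v1 in ((190,206),(278,300)):
    m=(hsv[v0:v1,:,1]<60)&(hsv[v0:v1,:,2]>110); v,u=np.nonzero(m); k=((u>115)&(u<175))|((u>385)&(u<500)); u,v=u[k],v[k]
    p=onplane(c,np.c_[u,v+v0],.102); l=(p-M[:3,3])@M[:3,:3]*1000; f=np.polyfit(l[:,1],l[:,0],1); print(f,len(u)); s.append(f)
print('mid tool x',(s[0][1]+s[1][1])/2)
E
```

```text
[1.87379075e-03 2.54095643e+01] 1213
[ 2.62694005e-03 -3.04499365e+01] 2245
mid tool x -2.520186057327672
```

>>> play_rows(xyz=[[-2,0,0],[-2,0,1],[-2,0,3],[-2,0,5],[-2,0,7],[-2,0,9],[-2,0,10.5],[-2,0,11.5],[-2,0,12],[-2,0,12]], rot=[[0,0,0],[0,0,0],[0,0,0],[0,0,0],[0,0,0],[0,0,0],[0,0,0],[0,0,0],[0,0,0],[0,0,0]], grip=[0,0,0,0,0,0,0,0,0,0])

```text
time_s: 7.8
eef_pos: [0.5279, 0.048, 0.1543]
eef_rot: [0.001, 1.0, 0.016, 0.001]
wrist_force: [1.9, 0.2, -0.0]
opening: 0.144
grasp_force: 60.2
```

```bash
python3 - <<'E'
from h import *
F=[]
for i in range(3):
    c=cam('wrist'); F.append(readout.get_obs()['wrist_force'])
print(np.round(F,1)); go(.526,.05,.153,1.95)
E
```

```text
[[ 2.9 -0.2 -0.2]
 [ 2.8  0.4 -0.2]
 [ 2.8  0.6 -0. ]]
t 7.95 shift [-1.8 -2.1  1.3] rot [ 0.0011 -0.0014 -0.0023] F [ 2.8  0.6 -0. ] op 0.14336207866915857 60.266650915145874
```

The lips are taking the weight and pushing the cover towards +x by about 3 N, so I centre it by +0.8 mm and lower it slightly more.

>>> play_rows(xyz=[[0.4,0,0],[0.8,0,0],[0.8,0,0.3],[0.8,0,0.6],[0.8,0,0.8],[0.8,0,0.8],[0.8,0,0.8],[0.8,0,0.8],[0.8,0,0.8],[0.8,0,0.8]], rot=[[0,0,0],[0,0,0],[0,0,0],[0,0,0],[0,0,0],[0,0,0],[0,0,0],[0,0,0],[0,0,0],[0,0,0]], grip=[0,0,0,0,0,0,0,0,0,0])

```text
time_s: 9.2
eef_pos: [0.5281, 0.0481, 0.1532]
eef_rot: [0.001, 1.0, 0.016, 0.0]
wrist_force: [3.6, -0.4, 1.4]
opening: 0.141
grasp_force: 60.4
```

```bash
python3 - <<'E'
from h import *
F=[]
for i in range(3):
    c=cam('wrist'); F.append(readout.get_obs()['wrist_force'])
print(np.round(F,1)); go(.526,.1,.153,1.95)
E
```

```text
[[ 4.2 -0.6  0.6]
 [ 2.9  0.2  0.6]
 [ 3.1  0.   1.2]]
t 9.35 shift [ -0.5 -52.    0.2] rot [ 0.001  -0.0003 -0.0022] F [3.1 0.  1.2] op 0.14843501556257838 60.377869606018066
```

>>> play_rows(xyz=[[0.5,-2,0],[0.8,-6,0],[0.8,-12,0],[0.8,-18,0],[0.8,-24,0],[0.8,-30,0],[0.8,-36,0],[0.8,-41,0],[0.8,-45,0],[0.8,-46,0]], rot=[[0,0,0],[0,0,0],[0,0,0],[0,0,0],[0,0,0],[0,0,0],[0,0,0],[0,0,0],[0,0,0],[0,0,0]], grip=[0,0,0,0,0,0,0,0,0,0])

```text
time_s: 10.6
eef_pos: [0.5271, 0.0944, 0.1529]
eef_rot: [0.0, 1.0, 0.016, -0.0]
wrist_force: [-0.5, -0.3, -1.2]
opening: 0.146
grasp_force: 60.1
```

```bash
python3 - <<'E'
from h import *
F=[]
for i in range(3):
    c=cam('wrist'); F.append(readout.get_obs()['wrist_force'])
print(np.round(F,1)); go(.526,.1,.153,1.95)
E
```

```text
[[-0.5 -1.3 -2.5]
 [-0.1  1.1 -1.3]
 [-1.6 -0.5 -1.5]]
t 10.75 shift [-1. -6. -0.] rot [ 0.0009  0.0005 -0.0022] F [-1.6 -0.5 -1.5] op 0.1475897437074138 60.03987908363342
```

>>> play_rows(xyz=[[0,0,0.5],[0,0,1],[0,-1,1],[0,-2,1],[0,-3,1],[0,-4,1],[0,-5,1],[0,-6,1],[0,-7,1],[0,-7,1]], rot=[[0,0,0],[0,0,0],[0,0,0],[0,0,0],[0,0,0],[0,0,0],[0,0,0],[0,0,0],[0,0,0],[0,0,0]], grip=[0,0,0,0,0,0,0,0,0,0])

```text
time_s: 12.0
eef_pos: [0.5272, 0.1012, 0.1521]
eef_rot: [0.0, 1.0, 0.016, 0.0]
wrist_force: [-2.4, -1.3, 1.7]
opening: 0.147
grasp_force: 60.3
```

```bash
python3 - <<'E'
from h import *
F=[]
for i in range(3):
    c=cam('wrist'); F.append(readout.get_obs()['wrist_force'])
print(np.round(F,1)); go(.526,.1,.153,1.95)
E
```

```text
[[-1.2 -1.1  0.4]
 [-0.3 -0.8  0.1]
 [-1.6 -0.8  0.6]]
t 12.15 shift [-1.2  1.2 -0.9] rot [ 0.0007 -0.0001 -0.0022] F [-1.6 -0.8  0.6] op 0.14553120125800817 60.33322334289551
```

The cover is riding lightly on the lips and has not butted yet, so I creep on.

>>> play_rows(xyz=[[0,-0.5,0],[0,-1,0],[0,-1.5,0],[0,-2,0],[0,-2.5,0],[0,-3,0],[0,-3,0],[0,-3,0],[0,-3,0],[0,-3,0]], rot=[[0,0,0],[0,0,0],[0,0,0],[0,0,0],[0,0,0],[0,0,0],[0,0,0],[0,0,0],[0,0,0],[0,0,0]], grip=[0,0,0,0,0,0,0,0,0,0])

```text
time_s: 13.4
eef_pos: [0.5272, 0.1018, 0.1524]
eef_rot: [0.003, 1.0, 0.016, -0.0]
wrist_force: [-3.9, -11.6, 2.8]
opening: 0.142
grasp_force: 60.6
```

```bash
python3 - <<'E'
from h import *
F=[]
for i in range(3):
    c=cam('wrist'); F.append(readout.get_obs()['wrist_force'])
print(np.round(F,1)); go(.526,.1,.153,1.95)
E
```

```text
[[ -3.6 -11.    3.6]
 [ -2.8 -10.9   3. ]
 [ -2.5 -10.8   2.9]]
t 13.55 shift [-1.3  1.7 -0.6] rot [ 0.0051  0.0002 -0.0023] F [ -2.5 -10.8   2.9] op 0.14779471568969882 60.63709616661072
```

A clear butt: −11 N along y at y = 0.102. I ease the side push to a light contact and then press straight down.

>>> play_rows(xyz=[[-0.4,0.9,0],[-0.5,1.8,0],[-0.5,1.8,1],[-0.5,1.8,2],[-0.5,1.8,3],[-0.5,1.8,4],[-0.5,1.8,5],[-0.5,1.8,6],[-0.5,1.8,6],[-0.5,1.8,6]], rot=[[0,0,0],[0,0,0],[0,0,0],[0,0,0],[0,0,0],[0,0,0],[0,0,0],[0,0,0],[0,0,0],[0,0,0]], grip=[0,0,0,0,0,0,0,0,0,0])

```text
time_s: 14.8
eef_pos: [0.528, 0.1015, 0.148]
eef_rot: [0.001, 1.0, 0.016, 0.002]
wrist_force: [-2.9, -6.8, 10.5]
opening: 0.145
grasp_force: 61.8
```

```bash
python3 - <<'E'
from h import *
F=[]
for i in range(3):
    c=cam('wrist'); F.append(readout.get_obs()['wrist_force'])
print(np.round(F,1)); go(.526,.1,.139,1.95)
E
```

```text
[[-2.7 -6.5 10.8]
 [-2.8 -6.3 11.1]
 [-3.9 -6.6 10.5]]
t 14.95 shift [-2.1  1.4  9. ] rot [ 0.0026 -0.0031 -0.0022] F [-3.9 -6.6 10.5] op 0.1435293225505485 61.77388250827789
```

>>> play_rows(xyz=[[-0.5,0,1],[-0.8,0,2],[-0.8,0,3],[-0.8,0,4],[-0.8,0,5],[-0.8,0,6],[-0.8,0,7],[-0.8,0,8],[-0.8,0,9],[-0.8,0,9]], rot=[[0,0,0],[0,0,0],[0,0,0],[0,0,0],[0,0,0],[0,0,0],[0,0,0],[0,0,0],[0,0,0],[0,0,0]], grip=[0,0,0,0,0,0,0,0,0,0])

```text
time_s: 16.2
eef_pos: [0.5267, 0.1013, 0.1386]
eef_rot: [0.001, 1.0, 0.016, 0.001]
wrist_force: [-4.0, -8.0, 9.4]
opening: 0.142
grasp_force: 61.6
```

```bash
python3 - <<'E'
from h import *
F=[]
for i in range(3):
    c=cam('wrist'); F.append(readout.get_obs()['wrist_force'])
print(np.round(F,1)); go(.526,.1,.139,1.95)
E
```

```text
[[-3.8 -7.3  9.7]
 [-5.  -6.7 10.1]
 [-4.4 -7.7 10.1]]
t 16.35 shift [-0.8  1.3 -0.4] rot [ 0.0027 -0.0018 -0.0022] F [-4.4 -7.7 10.1] op 0.14427848536379262 61.61507070064545
```

It reached home height (0.1386). I press further to confirm the hard seat and get a firm push.

>>> play_rows(xyz=[[0,0,0.5],[0,0,1],[0,0,1.5],[0,0,2],[0,0,2.5],[0,0,3],[0,0,3.5],[0,0,4],[0,0,4],[0,0,4]], rot=[[0,0,0],[0,0,0],[0,0,0],[0,0,0],[0,0,0],[0,0,0],[0,0,0],[0,0,0],[0,0,0],[0,0,0]], grip=[0,0,0,0,0,0,0,0,0,0])

```text
time_s: 17.6
eef_pos: [0.5268, 0.1014, 0.1385]
eef_rot: [0.002, 1.0, 0.016, 0.001]
wrist_force: [-19.6, -7.8, 40.6]
opening: 0.15
grasp_force: 65.9
```

```bash
python3 - <<'E'
from h import *
F=[]
for i in range(3):
    c=cam('wrist'); F.append(readout.get_obs()['wrist_force'])
print(np.round(F,1)); go(.526,.1,.139,1.95)
s=cam('side'); cv2.imwrite('pics/s2.png',cv2.resize(s['color'][170:310,180:320],(600,600),interpolation=cv2.INTER_CUBIC)[:,:,::-1]); save(c,'w5')
E
```

```text
[[-18.9  -7.4  40.1]
 [-20.7  -7.3  40.3]
 [-19.5  -7.5  41. ]]
t 17.75 shift [-0.8  1.3 -0.5] rot [ 0.0033 -0.0018 -0.0015] F [-19.5  -7.5  41. ] op 0.1499327175886459 65.8535885810852
```

View pics/w5.png

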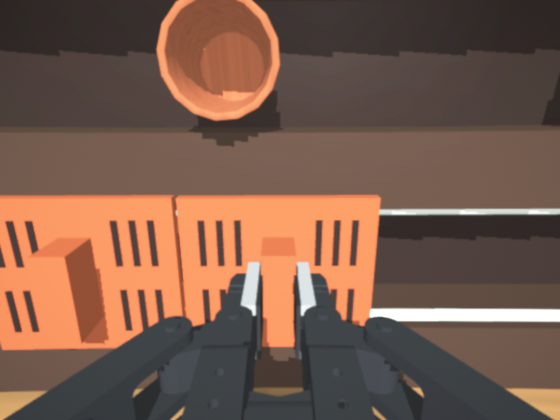

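View pics/s2.png

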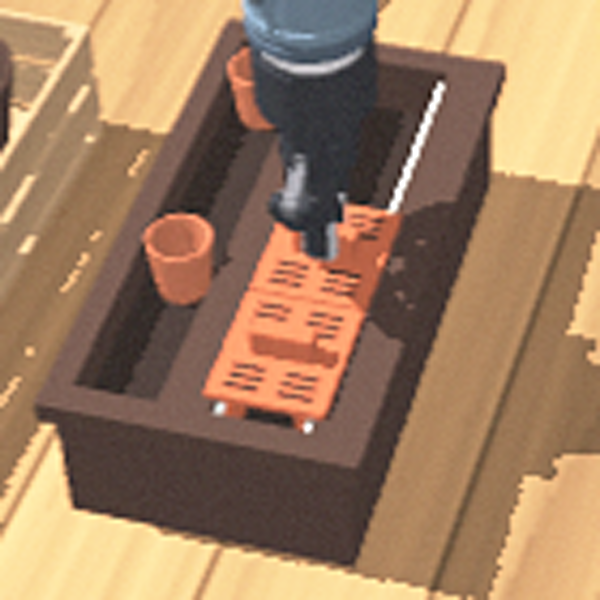

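The cover is snapped flush beside its neighbour, both in line with only the normal hairline gap. 41 N is more than needed, so I ease to a firm push of about 25 N and hand in.

>>> play_rows(xyz=[[0,0,-0.5],[0,0,-1],[0,0,-1.5],[0,0,-2],[0,0,-2],[0,0,-2],[0,0,-2],[0,0,-2],[0,0,-2],[0,0,-2]], rot=[[0,0,0],[0,0,0],[0,0,0],[0,0,0],[0,0,0],[0,0,0],[0,0,0],[0,0,0],[0,0,0],[0,0,0]], grip=[0,0,0,0,0,0,0,0,0,0])

```text
time_s: 19.05
eef_pos: [0.5268, 0.1013, 0.1386]
eef_rot: [0.002, 1.0, 0.016, 0.001]
wrist_force: [-12.7, -7.6, 25.0]
opening: 0.141
grasp_force: 63.6
```

```bash
python3 - <<'E'
from h import *
go(.526,.1,.139,1.95)
f=readout.get_obs()['wrist_force'][2]
if 15<f<35: print(ctrl.hand_in())
E
```

```text
t 19.05 shift [-0.8  1.3 -0.4] rot [ 0.003  -0.0018 -0.0019] F [-12.7  -7.6  25. ] op 0.1414623094177393 63.59625220298767
the job is handed in; nothing more can be done
None
```

The loose cover was slid along until it butted against its neighbour (about 11 N), then snapped down flush beside it; I handed in at 19 s with the gripper still pressing at about 25 N and nothing else touched.

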